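Open the day-locked dial padlock on the gasket stock chest and show it

ROBOT

A 6-joint arm with a two-finger parallel gripper is mounted at the origin on the work surface. World frame = base frame: x ahead of the robot, y to its left, z up, the work surface at z = 0. Lengths are in m, angles in rad, forces in N, time in s.
With the tool pointing down it reaches from about 0.325 to 0.9 m from the base axis. Payload 6.1 kg.
Tool frame: the origin (TCP) lies midway between the tips of the shut fingers; the grasp point (between the pads) lies 19 mm behind it; z points along the fingers, y is the line along which they close (so a half turn about z gives the same grasp; the last joint's range is limited). The gripper opens to 85 mm and grips with 20 to 120 N. Pads are 22 mm wide; open, the fingers measure 114 mm over their backs; the gripper's body (76 mm by 85 mm) begins 54 mm behind the grasp point. The pads swing forward as they close: fully open they stand 13 mm farther back than shut.
Start: joints at [1.149, 0.22, 1.526, -0, 1.395, -0.126], TCP at [0.182, 0.598, 0.231] pointing down, gripper open.
Joint ranges: [-2.98, 2.98], [-0.91, 2.08], [0.09, 2.57], [-1.24, 4.39], [0.2, 2.65], [-2.68, 2.68]. Speed limits (rad/s): [2.57, 2.57, 3.01, 3.14, 3.14, 3.14].

INTERFACE

Orientations are given as [roll, pitch, yaw] about the fixed x, y, z axes, in that order (R = Rz(yaw) Ry(pitch) Rx(roll)).
In Python, from plant import movep, move_l, set_joints, gripper_to, hold, inverse_kinematics, observe, get_image, get_calibration, Unreachable, job_done gives the robot as it stands. Calls block until the motion is done:
- movep(position, orientation): joint-space move of the TCP to a pose.
- move_l(position, feed=0.15, rotation=None, max_force=None): straight line of the TCP; rotation=None keeps the orientation; feed is the mean speed in m/s. With max_force (N) it stops when the force on the tool has changed by that much, and returns True; else False.
- set_joints(angles): joint-space move.
- gripper_to(opening, f_grip=None): finger opening in m; f_grip is the grip in N (None keeps the last); returns when the fingers have stopped.
- hold(seconds).
- inverse_kinematics(position, orientation): joint angles nearest the present ones, or None.
- observe(): the state.
- get_image(name): name is "scene" or "top" or "wrist"; returns (picture, depth): 480x640x3 uint8, red, green, blue; 480x640 float32, m along the optical axis (not along the pixel's ray), 0 where there is no reading.
- get_calibration(name): a dict with "intrinsics" (3x3 intrinsics, pixels), "world_from_camera" (4x4, takes a point from camera to world coordinates). Camera axes: x right, y down, z forward; pixel columns grow to the right and rows downward; lengths in m; the calibration is good to about 2 mm. A picture is of the moment at which its call begins: read the wrist's pose just before it. get_calibration takes no time and is no camera call; for the wrist camera it gives the pose at the moment of the call.
A pose or a line that the arm cannot do raises Unreachable and nothing moves.
- job_done(): hands the job in; it is judged then, once.
The state is a dict: "time_s": time; "q": joint angles; "joint_velocities": joint speeds; "joint_torque": joint torques, N m; "eef_pos": TCP position; "tcp_rot": TCP orientation; "ft_force": force on the tool from outside, world axes, zero at the start; "torque": the same for the moment, N m; "opening": finger opening in m; "grasp_force": force on a finger pad.
Only numpy, scipy, OpenCV 4.12 (cv2) and the standard library are available. Lean on these libraries where they do the work, as an engineer would, in place of code of your own. Each camera call takes 0.05 s, during which the arm holds its last target. There are 200 camera calls.

TASK

The dial padlock on the green stock chest is left one number short of open: turn its dial clockwise, click by click, until the red line on the dial stands at the red line on the lock's shoulder. Then draw the lock's body back from the brass staple so that the shackle pulls fully open, work the open shackle off the staple, and finish while still holding the lock up in the gripper, open, level with its dial upward, still, and about 10 cm above the lid or higher. Leave the other parts on the chest and the slab where they are.

Things in the scene. Friction and masses are not known exactly. Their poses are not given: they have to be found in the camera images.
- lock_mid (a point): centre of the padlock's steel body, half-way through its 24 mm thickness. It lies on its back, dial up, loose, 0.23 kg with dial and shackle. x points from the body towards the shackle's bow, z out of the dial. Body 46 mm wide along y with flat parallel sides from x = 0 to 24 mm; a flat shoulder at x = 24 mm, where the shackle enters; the other end round, radius 23 mm.
- knob_mid (a point): centre of the dial's black knurled knob, on the dial axis: 20 mm diameter, 16 mm high, this point half-way up. Its x axis points along the dial's red line, also drawn on the knob's top. The knob stands on the dial disc (36 mm diameter, black, eleven small white ticks and one large red one), whose top face lies 8 mm below this point.
- dial (a joint): dial angle on the body, rad: 0 when its red line meets the red line on the shoulder (+x side); positive is counter-clockwise from above. Starts 0.9 to 2.6, so turn clockwise, value falling. A detent clicks every 0.5236 rad (about 0.04 N m) and draws a released dial to the nearest notch. Only within 0.13 of 0 can the shackle be pulled; pulled, it blocks the dial. Stops at -2.9 and 2.9.
- shackle (a joint): how far the shackle is pulled out of the body, m: 0 shut, 0.018 fully open, at a stop. It drags with about 4 N and stays where it is left, but rubbing hard along the staple can push it in again: slide off with the short leg midway between the staple's posts. The shackle is a U of 7 mm round bar, half-way up the body; its long leg (lock y = +13 mm) never leaves the body.
- shackle_tip (a point): end of the shackle's short leg (lock y = -13 mm). Shut, it sits 5 mm inside the shoulder, at lock x = 19 mm, and the round bow's inner side is at 47.5 mm, outer side 54.5 mm. Fully open all lie 18 mm further out, leaving a 13 mm gap from shoulder (24 mm) to tip (37 mm). With the staple inside that gap (staple at lock x = 30.5 mm) the lock lifts straight up off it.
- staple (a point): centre of the brass staple's opening, 13.5 mm above the lid: a fixed upright loop of 5 mm bar, posts 10.5 mm either side along y, opening 16 mm wide, top bar from 24.5 to 29.5 mm above the lid. x as the lock's x. The short leg passes through it, the other post stands between the legs. The lock slides back (-x) some 6 to 12 mm before the bow meets this post and the shackle begins to draw.
- chest: green steel stock chest, 240 (x) by 260 (y) by 90 mm high, heavy and fixed; origin at the centre of its underside, x from its front (robot side) to its rear. Lid, staple and the steel hasp strap (40 mm wide, 3 mm thick, along x under the lock) do not move.
- padlock: the same padlock, origin at the centre of its underside (12 mm below lock_mid), same axes. It rests on the chest's hasp strap, so its underside is 3 mm above the painted lid at the start; the flat sides overhang the strap by 3 mm each. While the dial is turned the loose body can twist by up to about 0.1 rad before the staple holds it.
- dish: bystander: low tin dish on the rear left part of the chest lid, 88 mm across, 12 mm high; origin at its underside
- gasket: bystander: black rubber gasket ring lying in the dish, 65 mm across, 5 mm thick
- moka_base: bystander: six-cup aluminium pot base, 98 mm across, 76 mm high, standing to the right of the chest; origin under its centre
- moka_top: bystander: aluminium pot top with black handle, 143 mm high, standing to the right of the chest; origin under its centre
- funnel: bystander: pewter-coloured filter funnel standing mouth down, 69 mm across, 88 mm high, to the left of the chest; origin under its centre
- driver: bystander: screwdriver lying on the right of the slab
Mind the look-alikes: they are no part of the job. What is shaped like the padlock but purple is not meant.

How it is judged:
By the outcome, as a careful person would: the job done as asked, in the order asked, and still so for the second after the job is handed in, while the arm keeps its last pose, push and grip.
It also fails if it takes over 72 s, if anything falls off the work surface, if the arm or the gripper's body presses on something with over 40 N, if the wrist force passes 120 N, or if a joint passes its speed limit or range.

## Working session

There is one attempt and no reset: what is moved stays moved. The work goes in short steps, each a Python script; the robot and the scene stay as the last script left them, time stands still between calls to the robot, and variables do not carry over. Pictures are saved under pics/ and viewed, at most 10 in all, crops included, and the job is handed in when it is done.

```bash
ls; mkdir -p pics; python3 - <<'E'
from plant import *
import cv2,numpy as np
ims=[]
for n in ("scene","top"):
    p,d=get_image(n); cv2.imwrite(f"pics/{n}.png",p[:,:,::-1]); np.save(f"pics/{n}_d.npy",d)
    c=get_calibration(n); print(n,c["intrinsics"],np.round(c["world_from_camera"],3))
s=observe(); print(s)
E
```

```text
pics
scene [[437.34469335   0.         315.35308791]
 [  0.         437.34469335 241.16224412]
 [  0.           0.           1.        ]] [[-0.216  0.765 -0.607  1.083]
 [ 0.976  0.168 -0.136  0.034]
 [-0.002 -0.622 -0.783  0.882]
 [ 0.     0.     0.     1.   ]]
top [[559.79867493   0.         313.62241085]
 [  0.         559.79867493 234.80917347]
 [  0.           0.           1.        ]] [[-0.004 -0.997  0.075  0.384]
 [-1.     0.005  0.022 -0.109]
 [-0.022 -0.075 -0.997  1.751]
 [ 0.     0.     0.     1.   ]]
{'time_s': 0.1, 'q': array([ 1.14891089e+00,  2.21171776e-01,  1.52751106e+00,  2.08775212e-05,
        1.39467843e+00, -1.26110934e-01]), 'joint_velocities': array([ 0.00201248, -0.00109298, -0.00457311, -0.00033747, -0.0009393 ,
        0.00049306]), 'joint_torque': array([ 1.09642475e-03, -4.98251903e+01, -3.90544045e+01, -3.81110362e-05,
        5.85568268e-03,  1.32308355e-05]), 'eef_pos': array([0.18195443, 0.59735882, 0.23028584]), 'tcp_rot': array([-3.13984067e+00, -2.42835193e-04,  2.84581427e+00]), 'ft_force': array([ 0.19370272, -0.20282668,  0.39509805]), 'torque': array([ 0.01125557, -0.04158909,  0.01290505]), 'grasp_force': 0.0, 'opening': 0.08521251343441939}
```

View pics/top.png

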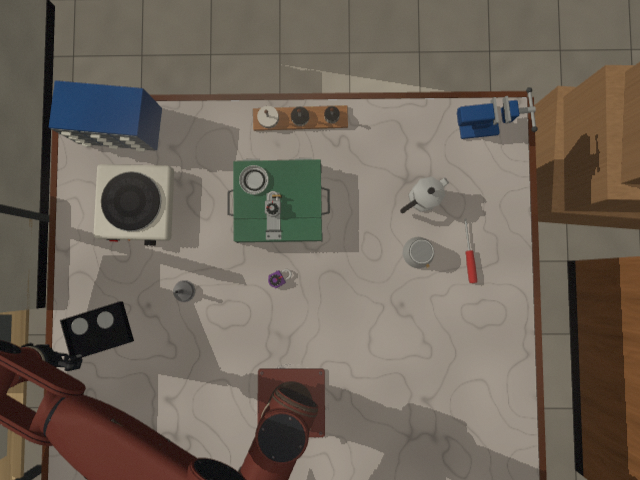

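View pics/scene.png

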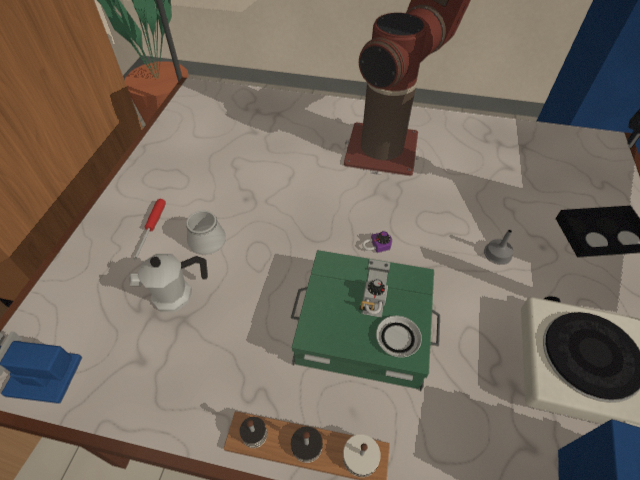

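Top view: the lock on the green chest has its knob at about (272,209), with the staple and bow at about (276,196), so lock x points towards +x world. The purple look-alike is at (277,279). I'll go above the lock and look with the wrist camera.

```bash
cat > h.py <<'E'
from plant import *
import cv2,numpy as np
from scipy.spatial.transform import Rotation as R
def ray(c,px,z):
    T=c["world_from_camera"]; d=T[:3,:3]@np.linalg.solve(c["intrinsics"],[px[0],px[1],1.]); o=T[:3,3]
    return o+d*(z-o[2])/d[2]
def st():
    s=observe(); print("t%.2f"%s["time_s"],"tcp",np.round(s["eef_pos"],4),np.round(s["tcp_rot"],3),"F",np.round(s["ft_force"],1),"M",np.round(s["torque"],2),"op%.4f gf%.1f"%(s["opening"],s["grasp_force"])); return s
def snap(n,crop=None,k=1):
    c=get_calibration("wrist"); p,d=get_image("wrist"); np.savez(f"pics/{n}.npz",p=p,d=d,K=c["intrinsics"],T=c["world_from_camera"])
    q=p[:,:,::-1]
    if crop: x0,y0,x1,y1=crop; q=cv2.resize(q[y0:y1,x0:x1],None,fx=k,fy=k,interpolation=cv2.INTER_CUBIC)
    cv2.imwrite(f"pics/{n}.png",q); return c,p,d
E
python3 - <<'E'
from h import *
c=get_calibration("top")
k=ray(c,(272,209),.125); print(k, ray(c,(276,196),.115))
w=get_calibration("wrist"); s=observe()
Rt=R.from_euler('xyz',s["tcp_rot"]).as_matrix(); print(Rt.T@(w["world_from_camera"][:3,3]-s["eef_pos"]), np.round(Rt.T@w["world_from_camera"][:3,:3],2))
for yaw in (np.pi/2,-np.pi/2,0,np.pi): print(yaw,inverse_kinematics([k[0],k[1],.28],[np.pi,0,yaw]))
E
```

```text
[0.5820337  0.04877187 0.125     ] [0.62178501 0.03798776 0.115     ]
[ 0.08039651  0.0014867  -0.14209043] [[-0.   -0.95 -0.32]
 [ 1.   -0.    0.  ]
 [-0.   -0.32  0.95]]
1.5707963267948966 [-0.05138131  0.09502433  1.57600568  0.          1.47056265 -0.05138131]
-1.5707963267948966 None
0 [-5.13813140e-02  9.50243256e-02  1.57600568e+00 -4.44089210e-16
  1.47056265e+00  1.51941501e+00]
3.141592653589793 [-0.05138131  0.09502433  1.57600568  0.          1.47056265 -1.62217764]
```

```bash
python3 - <<'E'
from h import *
movep([.585,.046,.25],[np.pi,0,np.pi]); hold(.3); st()
c,p,d=snap("w1")
E
```

```text
t2.83 tcp [0.585  0.0464 0.25  ] [ 3.142 -0.    -3.141] F [0.3 0.6 0.1] M [-0.03  0.    0.03] op0.0851 gf0.0
```

View pics/w1.png

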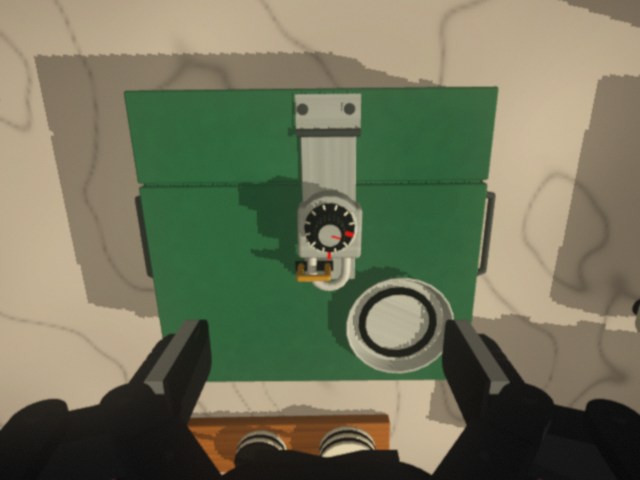

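The lock is at about (330,232), bow downward in the picture, staple (brass) at (314,272). The dial's red line points right at (348,235), and the shoulder mark is at (330,256). Next, the numbers.

```bash
python3 - <<'E'
from h import *
f=np.load("pics/w1.npz"); p=f["p"]; d=f["d"]; c=dict(intrinsics=f["K"],world_from_camera=f["T"])
hsv=cv2.cvtColor(p,cv2.COLOR_RGB2HSV)
v,u=np.mgrid[0:480,0:640]
X=np.stack([(u-c["intrinsics"][0,2])/c["intrinsics"][0,0]*d,(v-c["intrinsics"][1,2])/c["intrinsics"][1,1]*d,d],-1)@f["T"][:3,:3].T+f["T"][:3,3]
print("lid z",np.median(X[200:260,180:230,2]),"body z", X[215:225,303:306,2].mean(), "knob top",np.median(X[233:240,326:334,2]))
red=((hsv[...,0]<6)|(hsv[...,0]>174))&(hsv[...,1]>150)&(hsv[...,2]>120); red[:, :280]=0; red[:,380:]=0; red[:180]=0; red[290:]=0
n,l,s,ce=cv2.connectedComponentsWithStats(red.astype(np.uint8))
for i in range(1,n): print("red",s[i],ce[i],X[l==i].mean(0))
br=(hsv[...,0]>8)&(hsv[...,0]<28)&(hsv[...,1]>140); br[:250]=0;br[300:]=0;br[:,:280]=0;br[:,370:]=0
m=br&(X[...,2]>.112); print("brass",br.sum(),m.sum(),X[m].mean(0),X[m].min(0),X[m].max(0))
# slices by height
reg=np.zeros_like(br); reg[185:295,285:375]=1
g=reg&(hsv[...,1]<90)
for lo,hi,nm in((.130,.145,"knobtop"),(.117-.004,.117+.004,"bodytop")):
    m=reg&(X[...,2]>lo)&(X[...,2]<hi)&~br; 
    if m.sum(): print(nm,m.sum(),X[m].mean(0),X[m].min(0),X[m].max(0))
for r in range(195,292,6): print(r,np.round((X[r,290:372:5,2]-.09)*1000).astype(int))
q=cv2.resize(p[185:295,270:390,::-1],None,fx=5,fy=5,interpolation=cv2.INTER_CUBIC); cv2.imwrite("pics/w1c.png",q)
E
```

```text
lid z 0.08930522489067408 body z 0.11657782235357939 knob top 0.13587248111851608
red [345 231   9   6  39] [348.82051282 233.69230769] [0.58888071 0.06348056 0.12088036]
red [332 236   9   4  15] [336.13333333 237.26666667] [0.58669931 0.05422358 0.13594117]
red [327 252   4   8  23] [328.91304348 255.26086957] [0.6028394  0.04955653 0.12679583]
brass 370 228 [0.6208984  0.03835286 0.12281261] [0.50497053 0.02543279 0.11222528] [0.6258384  0.05045021 0.3920654 ]
knobtop 739 [0.58403053 0.04990729 0.13512612] [0.57470875 0.03943527 0.1300375 ] [0.59532116 0.06025547 0.1375411 ]
bodytop 2815 [0.58549697 0.04981875 0.11731173] [0.56228436 0.02527359 0.11304817] [0.62285622 0.07300849 0.12096897]
195 [ 1 -1  1  3  2 15 21 24 24 24 20 12  1  2  0  0  0]
201 [ 0  0 -1  8 25 25 25 27 25 27 26 28 22  8 -1 -1 -1]
207 [ 0  0 23 27 26 28 29 28 29 31 29 26 27 24 22 -1  0]
213 [-1  0 26 26 29 29 29 29 28 29 29 29 30 28 25  0 -1]
219 [-1  0 26 26 29 29 36 43 43 40 31 29 29 26 25 -1 -1]
225 [-1  0 27 31 29 34 47 47 46 45 45 30 28 27 26  0  0]
231 [ 0  0 26 30 30 38 45 46 45 46 45 41 29 26 26 -1 -1]
237 [ 0 -1 26 25 29 41 46 46 46 46 45 30 30 26 26  0  0]
243 [-1 -2 26 26 26 31 45 46 46 45 46 30 26 26 25 -1  0]
249 [-1 -1 26 26 26 27 30 28 29 29 29 27 28 27 25 -1 -1]
255 [-1 -1 25 27 26 26 26 27 27 25 26 27 27 26 -1 -1  0]
261 [-1  0  3  3 17 17  3  4  4  3  2 17 16 -1 -1 -1  0]
267 [-1 -1 12  3 19 17  3 11 11  2  1 18 15 -1 -1 -1 -1]
273 [-1 -2 24  2 17 17  2 23 23  2  2 17  2 -1 -1 -3 -1]
279 [-1 -1 28 29 29 29 30 30 27 13 17 18  0  0  0 -1 -1]
285 [-1 -1  1 -1  0 15 17 17 18 18 17 -1 -2 -1 -1 -1 -1]
291 [-1 -1 -2  0 -1 -1 -1  0 -1  0  0 -1 -1  0 -1 12  2]
```

View pics/w1c.png

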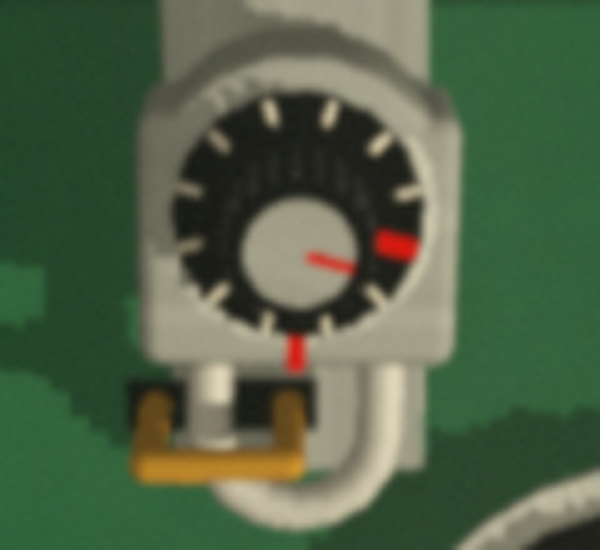

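Measured: lock_mid is about (0.5853, 0.0497), and yaw is about 0. The heights are body top at 0.117, disc at 0.120 and knob top at 0.136, all as the given sizes require. The staple is about (0.622, 0.038), i.e. lock x of about 37 mm. The red tick is about 1.25–1.3 rad from the mark. I'll grip the knob and turn it clockwise.

```bash
python3 - <<'E'
from h import *
gripper_to(.045,30)
movep([.585,.0498,.17],[np.pi,0,np.pi])
print(move_l([.585,.0498,.1225],feed=.05,max_force=8)); st()
gripper_to(.015,30); st()
q=np.array(observe()["q"])
for i in range(5):
    q[5]+=1.29/5; set_joints(q); hold(.15); st()
gripper_to(.045); st()
move_l([.585,.0498,.17],feed=.1)
movep([.585,.046,.25],[np.pi,0,np.pi]); hold(.3); st()
snap("w2",(270,185,390,295),5)
E
```

```text
False
t4.87 tcp [0.5853 0.0498 0.1229] [-3.142e+00  1.000e-03  3.142e+00] F [-0.8  0.5  0.5] M [0.02 0.02 0.05] op0.0449 gf0.0
t5.21 tcp [0.5854 0.0496 0.123 ] [-3.141e+00  1.000e-03  3.142e+00] F [ 0.2 -0.9  1.8] M [-0.16  0.03 -0.01] op0.0185 gf29.4
t5.72 tcp [0.5854 0.0495 0.123 ] [-3.142e+00  1.000e-03  2.886e+00] F [-1.1 -1.5 -0.4] M [-0.09 -0.03 -0.02] op0.0184 gf29.3
t6.22 tcp [0.5854 0.0497 0.123 ] [3.141e+00 1.000e-03 2.628e+00] F [-0.6  1.  -0.4] M [ 0.14  0.   -0.01] op0.0184 gf29.4
t6.73 tcp [0.5856 0.0494 0.1231] [3.141e+00 1.000e-03 2.370e+00] F [ 1.2 -1.   0.6] M [-0.17 -0.26 -0.05] op0.0187 gf29.3
t7.24 tcp [0.5854 0.0498 0.1231] [3.141 0.    2.113] F [-0.3  0.9  2.1] M [ 0.3  -0.03  0.03] op0.0188 gf29.4
t7.75 tcp [0.5856 0.0492 0.1231] [3.141e+00 1.000e-03 1.854e+00] F [ 0.2 -1.7  1.6] M [-0.31 -0.13 -0.07] op0.0185 gf29.4
t8.12 tcp [0.5852 0.0497 0.1228] [3.141 0.    1.852] F [-0.5 -0.2 -0.2] M [-0.04 -0.05 -0.02] op0.0451 gf0.0
t10.22 tcp [0.5849 0.046  0.2497] [ 3.142 -0.     3.141] F [-0.1 -0.8  0.2] M [-0.02  0.04  0.01] op0.0447 gf0.0
```

View pics/w2.png

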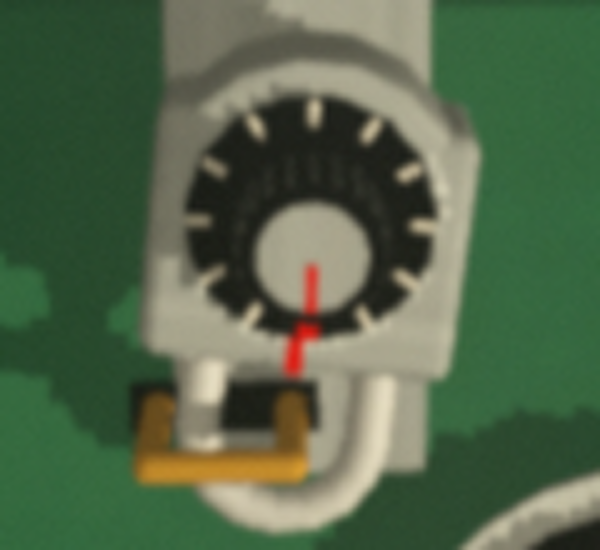

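The body has twisted about 0.12 rad clockwise. The red lines meet to within about 0.08 rad, with the dial line at (310,325) and the mark at (294,355). I'll regrip the knob, now at y of about 0.0515, and turn it a little more for margin.

```bash
python3 - <<'E'
from h import *
def an(n):
    f=np.load(f"pics/{n}.npz"); p=f["p"]; d=f["d"]; K=f["K"]
    hsv=cv2.cvtColor(p,cv2.COLOR_RGB2HSV); v,u=np.mgrid[0:480,0:640]
    X=np.stack([(u-K[0,2])/K[0,0]*d,(v-K[1,2])/K[1,1]*d,d],-1)@f["T"][:3,:3].T+f["T"][:3,3]
    reg=np.zeros(d.shape,bool); reg[185:295,285:375]=1
    m=reg&(X[...,2]>.131)&(X[...,2]<.145)&(hsv[...,1]<60)&(hsv[...,2]>90); k=X[m]
    print(n,"knob top",k.mean(0))
    kr=reg&(X[...,2]>.131)&(hsv[...,1]>150)&((hsv[...,0]<8)|(hsv[...,0]>172)); print("line",X[kr][:,:2])if kr.sum()<1 else print("line fit",cv2.fitLine(X[kr][:,:2].astype(np.float32),2,0,.01,.01).ravel())
    b=reg&(X[...,2]>.1135)&(X[...,2]<.1185)&(hsv[...,1]<90); print("body box",cv2.minAreaRect((X[b][:,:2]*1e3).astype(np.float32)))
an("w1");an("w2")
import sys
movep([.5855,.0513,.17],[np.pi,0,np.pi])
print(move_l([.5855,.0513,.1225],feed=.05,max_force=8))
gripper_to(.015,30); st()
q=np.array(observe()["q"])
for i in range(2): q[5]+=.07; set_joints(q); hold(.2); st()
gripper_to(.045)
move_l([.5855,.0513,.17],feed=.1)
movep([.585,.046,.25],[np.pi,0,np.pi]); hold(.3); st()
snap("w3",(270,185,390,295),5); an("w3")
E
```

```text
w1 knob top [0.58520136 0.0491896  0.13569661]
line fit [0.99544877 0.09529816 0.58241314 0.05520427]
body box ((592.1002197265625, 49.98765563964844), (45.327274322509766, 59.03902053833008), 89.1979751586914)
w2 knob top [0.58516736 0.05103424 0.13574072]
line fit [0.9996015  0.02822968 0.5914042  0.05081042]
body box ((593.0499877929688, 50.368385314941406), (45.90110778808594, 60.54621124267578), 84.04351806640625)
False
t12.13 tcp [0.5859 0.0511 0.123 ] [-3.141e+00  1.000e-03  3.142e+00] F [ 0.6 -1.1  1.8] M [-0.16  0.03 -0.03] op0.0186 gf29.3
t12.58 tcp [0.5859 0.0511 0.1231] [-3.141e+00  1.000e-03  3.073e+00] F [-0.1 -1.   1.1] M [-0.09  0.05  0.  ] op0.0186 gf29.5
t13.03 tcp [0.5857 0.0513 0.123 ] [3.142e+00 1.000e-03 3.003e+00] F [-2.2  0.9  1.7] M [0.31 0.35 0.05] op0.0186 gf29.6
t14.74 tcp [0.5842 0.0461 0.2482] [ 3.141e+00 -3.000e-03  3.142e+00] F [0.2 0.5 0.2] M [-0.03  0.06 -0.03] op0.0449 gf0.0
w3 knob top [0.58484562 0.05224301 0.13572462]
line fit [0.99903953 0.04381837 0.58591783 0.05107054]
body box ((592.0941162109375, 51.15270233154297), (45.79959487915039, 59.732547760009766), 80.86962890625)
```

View pics/w3.png

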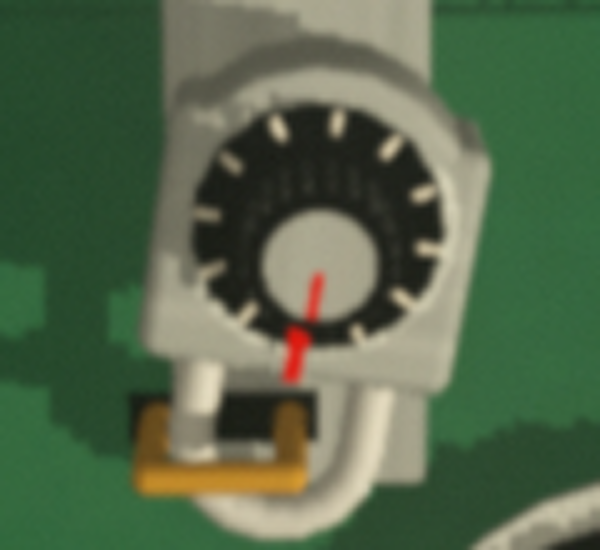

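The lines now meet at (298,340), with body yaw about -0.15. I'll grip the body's flat sides, straighten it, raise it 1 mm and draw it back.

```bash
python3 - <<'E'
from h import *
gripper_to(.064,60)
r0=[np.pi,0,np.pi-.15]; r1=[np.pi,0,np.pi]
movep([.5967,.0504,.15],r0)
print(move_l([.5967,.0504,.093],feed=.05,max_force=8)); st()
gripper_to(.035,60); st()
p=observe()["eef_pos"]
print(move_l([.597,.051,p[2]+.001],feed=.02,rotation=r1,max_force=15)); hold(.2); st()
z=observe()["eef_pos"][2]
print(move_l([.597-.034,.051,z],feed=.02,max_force=16)); s=st(); hold(.2); st()
snap("w4",(180,140,500,380),2)
E
```

```text
False
t16.89 tcp [0.5971 0.0504 0.0935] [3.141e+00 1.000e-03 2.992e+00] F [-0.7  0.2  0. ] M [ 0.03 -0.    0.01] op0.0639 gf0.0
t17.19 tcp [0.5974 0.0503 0.0939] [3.142e+00 2.000e-03 2.992e+00] F [ 0.3 -0.5  3. ] M [-0.13  0.    0.06] op0.0450 gf63.8
False
t17.69 tcp [0.5966 0.051  0.0944] [ 3.142e+00 -1.000e-03  3.140e+00] F [ 0.3  0.5 -1.7] M [0.05 0.03 0.01] op0.0446 gf63.0
True
t18.91 tcp [0.5734 0.0505 0.0953] [-3.141  0.008  3.141] F [ 3.2 -0.2 -2. ] M [-0.15 -0.55 -0.12] op0.0447 gf63.5
t19.11 tcp [0.5735 0.0505 0.095 ] [-3.141  0.008  3.141] F [ 3.2 -1.4 -0.2] M [-0.21 -0.6  -0.07] op0.0444 gf63.6
```

View pics/w4.png

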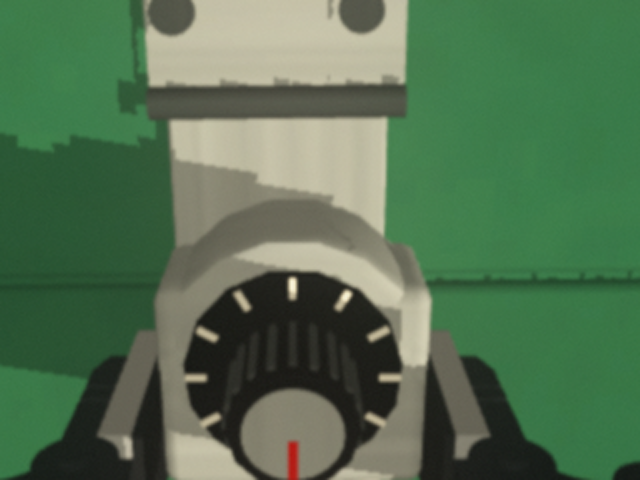

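```bash
python3 - <<'E'
from h import *
p=observe()["eef_pos"]
print(move_l([p[0]-.008,.051,p[2]],feed=.015,max_force=25)); st(); hold(.2); s=st()
c=get_calibration("scene"); im,d=get_image("scene")
T=np.linalg.inv(c["world_from_camera"]); x=T@np.array([.61,.05,.105,1]); u=c["intrinsics"]@x[:3]; u=(u[:2]/u[2]).astype(int); print(u)
cv2.imwrite("pics/s2.png",cv2.resize(im[u[1]-40:u[1]+40,u[0]-50:u[0]+50,::-1],None,fx=7,fy=7,interpolation=cv2.INTER_CUBIC))
E
```

```text
True
t19.59 tcp [0.5734 0.0502 0.0961] [-3.14   0.021  3.141] F [ 3.8 -0.8 -0.6] M [-0.18 -0.71 -0.03] op0.0449 gf64.9
t19.79 tcp [0.5734 0.0502 0.096 ] [-3.14   0.021  3.141] F [ 4.3 -1.7 -0.5] M [-0.13 -0.72 -0.02] op0.0448 gf64.9
[374 301]
```

View pics/s2.png

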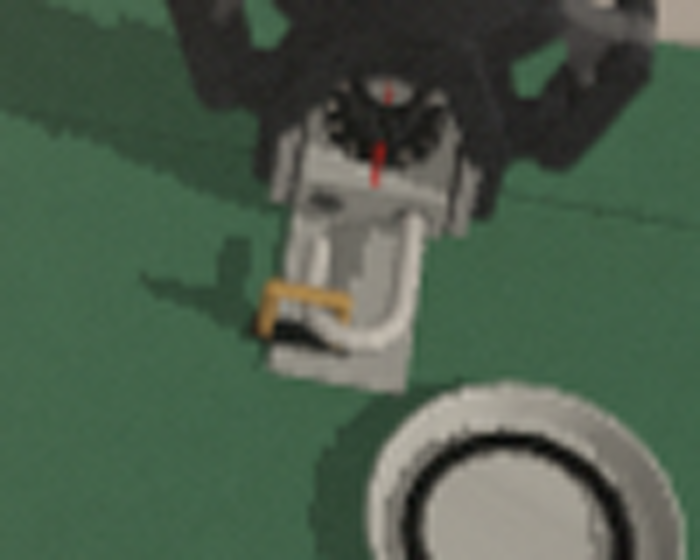

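The shackle is drawn: between the shoulder hole at (325,205) and the tip at (320,240) there is a clear gap, and the body sits firm against the stop. The bow contact puts the staple at x of about 0.6244. I'll slide forward 32.5 mm to bring the staple into the gap.

```bash
python3 - <<'E'
from h import *
r1=[np.pi,0,np.pi]
print(move_l([.577,.051,.095],feed=.02,rotation=r1)); hold(.2); st()
print(move_l([.6059,.051,.095],feed=.02,max_force=12)); hold(.2); st()
c=get_calibration("scene"); im,d=get_image("scene")
cv2.imwrite("pics/s3.png",cv2.resize(im[255:335,324:424,::-1],None,fx=7,fy=7,interpolation=cv2.INTER_CUBIC))
E
```

```text
False
t20.39 tcp [0.5765 0.0511 0.0946] [ 3.142e+00 -1.000e-03 -3.141e+00] F [ 0.2 -0.4 -1.9] M [ 0.   -0.02 -0.03] op0.0449 gf64.7
False
t22.18 tcp [0.6059 0.051  0.0951] [ 3.142  0.    -3.142] F [-0.4  0.  -2.2] M [-0.04 -0.01  0.  ] op0.0450 gf64.7
```

View pics/s3.png

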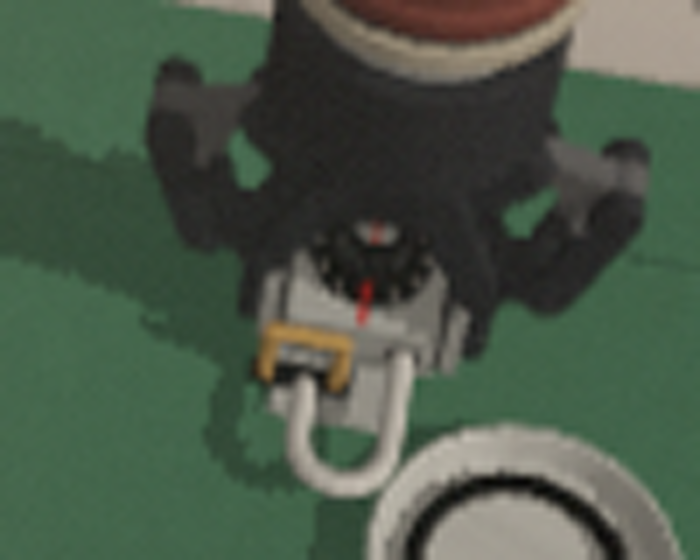

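The staple at (305,350) now sits in the gap, with the tip just past it, and the shackle is still fully out. No contact was felt on the way. I'll lift straight up.

```bash
python3 - <<'E'
from h import *
print(move_l([.6059,.051,.135],feed=.02,max_force=12)); st()
if observe()["eef_pos"][2]>.13:
    move_l([.6059,.051,.235],feed=.06); hold(.8)
st()
c=get_calibration("scene"); im,d=get_image("scene")
cv2.imwrite("pics/s4.png",cv2.resize(im[180:340,294:454,::-1],None,fx=3.7,fy=3.7,interpolation=cv2.INTER_CUBIC))
E
```

```text
False
t24.38 tcp [0.6058 0.051  0.1349] [-3.142 -0.    -3.142] F [-0.3 -0.8 -2.9] M [ 0.03 -0.02 -0.02] op0.0450 gf64.7
t27.00 tcp [0.6059 0.051  0.235 ] [ 3.142  0.    -3.142] F [-0.2 -0.  -2.4] M [0.01 0.01 0.  ] op0.0447 gf64.7
```

View pics/s4.png

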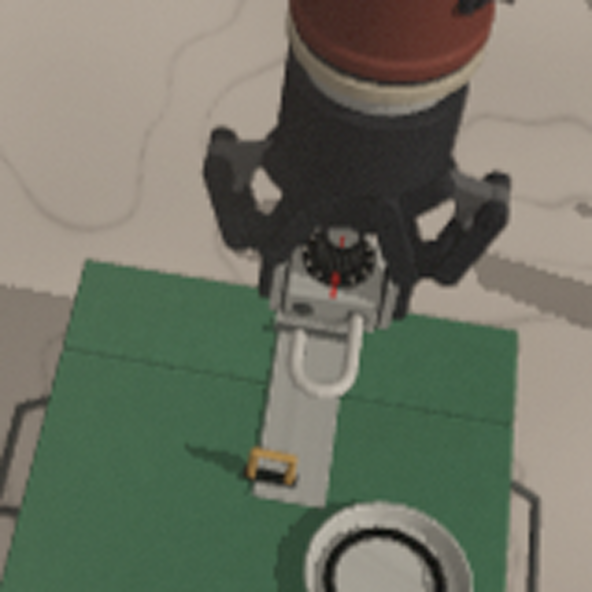

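The lock is off the staple and held level, with the shackle out: its tip at (297,335) is clear of the shoulder hole at (300,308). The dish has not moved. Handing in.

```bash
python3 -c "
from h import *
st(); print(job_done())"
```

```text
t27.05 tcp [0.6059 0.051  0.235 ] [3.142 0.    3.142] F [ 0.9  0.5 -3.1] M [ 0.  0. -0.] op0.0448 gf64.7
the job is handed in; nothing more can be done
None
```

I handed the job in at about 27 s: the dial was turned clockwise to its mark, the shackle drawn open and worked off the staple, and the lock is held level, dial up, about 14 cm above the lid; `job_done()` returned no verdict.

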